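# Centre the measure on the balance pan and tare

## Robot

A 6-joint arm with a two-finger parallel gripper is mounted at the origin on the work surface. World frame = base frame: x ahead of the robot, y to its left, z up, the work surface at z = 0. Lengths are in m, angles in rad, forces in N, time in s.
With the tool pointing down it reaches from about 0.275 to 0.825 m from the base axis. Payload 4.9 kg.
Tool frame: the origin (TCP) lies midway between the tips of the shut fingers; the grasp point (between the pads) lies 19 mm behind it (grip_point_offset is the distance from the TCP to the grasp point, in m); z points along the fingers, x is the direction in which the jaws open and shut, and the axes are right-handed (so a half turn about z gives the same grasp; the last joint's range is limited). The gripper opens to 85 mm and grips with 20 to 120 N. Pads are 22 mm wide; open, the fingers measure 114 mm over their backs; the gripper's body (76 mm by 85 mm) begins 54 mm behind the grasp point. The pads swing forward as they close: fully open they stand 13 mm farther back than shut.
Start: joints at [-1.389, 0.326, -0.193, 1.052, 0, 1.437], TCP at [0.171, -0.523, 0.231] pointing down, gripper open.
Joint ranges: [-2.65, 2.65], [-0.97, 1.79], [-1.3, 1.35], [-1.93, 2.1], [-1.47, 1.37], [-3.14, 3.14]. Speed limits (rad/s): [2.57, 2.57, 3.14, 3.14, 3.14, 3.14].

## Interface

Orientations are given as a rotation vector (axis times angle).
In Python, from cell import * gives the robot as it stands. Calls block until the motion is done:
- movep(position, orientation): joint-space move of the TCP to a pose.
- move_l(position, velocity=0.15, rot=None, until_force=None): straight line of the TCP; rot=None keeps the orientation; velocity is the mean speed in m/s. With until_force (N) it stops when the force on the tool has changed by that much, and returns True; else False.
- set_joints(angles): joint-space move.
- let_go() and grab(newtons=None): open the fingers fully, or close them until they stop; newtons is the grip in N (None keeps the last).
- sleep(seconds).
- ik(position, orientation): joint angles nearest the present ones, or None.
- get_state(): the state.
- grab_frame(name): name is "side" or "top"; returns a dict with "img" (420x560x3 uint8, red, green, blue), "fx", "fy", "cx", "cy" (pixels), "cam_to_world" (4x4, takes a point from camera to world coordinates). Camera axes: x right, y down, z forward; pixel columns grow to the right and rows downward; lengths in m; the calibration is good to about 2 mm. A picture is of the moment at which its call begins. There is no depth.
A pose or a line that the arm cannot do raises MotionError and nothing moves.
- sign_off(): hands the job in, once; it reports no verdict.
Trained networks look in the newest picture that a camera, given by its name, has taken for a name from the list of things; names that differ only in an ending like _2 or _b are one class to them, and where a whole thing is asked for, a point or a joint stands for the part that bears it (a point fixed in the world has none). Each returns a list of dicts, best first, with "score" (0 to 1); they miss things now and then, are a little off and sometimes report something else, mostly with a low value. They report only what shows in the picture. A call takes as long as a camera call. They do not tell look-alikes from the thing itself.
- spot_in(camera, name): "centre" ([column, row] in pixels, amid what is visible of it).
- silhouettes(camera, name): "mask" (420x560 bool, what is visible of it) and "centre" ([column, row] in pixels, amid what is visible of it).
- tip_of(camera, name): "centre" ([column, row] in pixels: a listed point, or the origin of a listed thing).
The state is a dict: "clock": time; "q": joint angles; "joint_velocities": joint speeds; "tau": joint torques, N m; "position": TCP position; "eef_rot": TCP orientation; "contact_force": force on the tool from outside, world axes, zero at the start; "wrist_torque": the same for the moment, N m; "finger_gap": opening from 0.0 (shut) to 1.0 (fully open).
Only numpy, scipy, OpenCV 4.12 (cv2) and the standard library are available. Lean on these libraries where they do the work, as an engineer would, in place of code of your own. Each camera call takes 0.05 s, during which the arm holds its last target.

## Task

The small footed measure stands off-centre on the pan of the balance. With light taps of the fingertips low on its foot, slide it to the middle of the pan, so that its foot stands inside the engraved circle, then take the hand off it and press the balance's tare key fully down and let go. The measure is top-heavy: do not knock it over or off the pan, do not grip, straddle or lift it, and leave the bottle, the jar and the tube rack where they stand.

Things in the scene. Friction and masses are not known exactly. Their poses are not given: they have to be found in the camera images.
- measure: top-heavy white plastic cup on a stem and round foot, 68 mm tall, about 90 g. Origin: centre of its underside, z up. Sole 30 mm across, flange 40 mm across from 3 to 9 mm height (widest part, tap here), stem 11 mm across, cup from 25 mm height widening to 34 mm at the rim. Pushed at the foot it slides with dry friction and stops with the push; pushed at the cup it tips.
- pan_mark (a point): centre of the top face of the balance's fixed round pan (steel disc 100 mm across, 6 mm thick, top 60 mm above the table). A thin dark circle 53 mm across is engraved round this point. z up; the yaw means nothing.
- tare_top (a point): centre of the top of the tare key, a round black key 26 mm across standing up in a white housing on a pale panel on the front part of the balance, on its right as the robot sees it, next to the display. It is pressed straight down. Its top is lower than the pan's.
- tare (a joint): travel of the tare key in m: 0 up, 0.006 fully down; a spring (about 4 N when fully down) brings it back up
- balance: grey laboratory balance 250 x 180 x 46 mm, fixed. Origin: centre of its underside; x points from its front (key and display, towards the robot) to its rear. The pan's centre is 50 mm behind the origin (+x); the key 85 mm before it (-x) and 45 mm to the right (-y).
- bottle: amber bottle 48 mm across, 95 mm tall, on the table left of the balance; bystander. Origin: centre of its underside
- jar: white jar with a yellow lid, 56 mm across, 60 mm tall, on the table left of the balance; bystander. Origin: centre of its underside
- rack: red tube rack 190 x 75 x 38 mm (tubes stand up to 53 mm), on the table right of the balance; bystander. Origin: centre of its underside, x along its length
There are look-alikes about, which are no part of the job. Leave any blue or green look-alike of the measure alone.

How it is judged:
On the way, in this order (a step that is already met when the one before it is completed fails the run):
1. the measure stands still and upright in the middle of the pan, untouched, with the tare key up (horizontal distance between measure and pan_mark below 0.007 m and z of measure in the frame of pan_mark between -0.004 and 0.004 m and angle between measure's own z axis and vertical below 0.08 rad and linear speed of measure below 0.01 m/s and contact force between the fingers and measure below 0.05 N and value of joint tare below 0.002 m), for 0.3 s.
2. the tare key is pressed fully down (value of joint tare above 0.0045 m and contact force between the fingers and measure below 0.05 N), for 0.05 s.
At the end, for the whole second after the job is handed in: the measure stands upright (within 0.08 rad) and still on the pan with its axis within 7 mm of the pan's centre, and the tare key is up again after having been pressed (past 4.5 mm) (horizontal distance between measure and pan_mark below 0.007 m and z of measure in the frame of pan_mark between -0.004 and 0.004 m and angle between measure's own z axis and vertical below 0.08 rad and linear speed of measure below 0.01 m/s and value of joint tare below 0.002 m); the robot touches nothing.
It fails at once if the measure is knocked over (tilted by more than 0.5 rad) or off the pan (angle between measure's own z axis and vertical above 0.5 rad or z of measure in the frame of pan_mark below -0.01 m).
It fails at once if the measure is lifted more than 12 mm off the pan (z of measure in the frame of pan_mark above 0.012 m).
It fails at once if the fingers straddle the measure as for a grip (grasp point within 12 mm of its axis and below 75 mm over the pan) (horizontal distance between the grasp point and measure below 0.012 m and z of the grasp point in the frame of pan_mark below 0.075 m).
It fails at once if the measure is hit hard (contact force above 8 N) (contact force between the fingers and measure above 8 N).
It fails at once if a bystander is disturbed (moved more than 15 mm) (distance of any of bottle, jar, rack from where it was at the start of the episode above 0.015 m).
It also fails if it takes over 58 s, if anything falls off the work surface, if the arm or the gripper's body presses on something with over 40 N, if the wrist force passes 120 N, or if a joint passes its speed limit or range.

## Working session

There is one attempt and no reset: what is moved stays moved. The work goes in short steps, each a Python script; the robot and the scene stay as the last script left them, time stands still between calls to the robot, and variables do not carry over. Pictures are saved under pics/ and viewed, and the job is handed in when it is done.

```bash
mkdir -p pics; ls
cat > h.py <<'E'
from cell import *
import numpy as np, cv2
def save(img,n): cv2.imwrite('pics/'+n,cv2.cvtColor(np.ascontiguousarray(img),cv2.COLOR_RGB2BGR))
def ray(f,uv):
    T=np.array(f["cam_to_world"]); d=T[:3,:3]@np.array([(uv[0]-f["cx"])/f["fx"],(uv[1]-f["cy"])/f["fy"],1.]); return T[:3,3],d
def at_z(f,uv,z):
    o,d=ray(f,uv); return o+d*(z-o[2])/d[2]
def proj(f,p):
    T=np.array(f["cam_to_world"]); c=T[:3,:3].T@(np.array(p)-T[:3,3]); return np.array([f["fx"]*c[0]/c[2]+f["cx"],f["fy"]*c[1]/c[2]+f["cy"]])
E
python3 - <<'E'
from h import *
for c in("top","side"):
    f=grab_frame(c); save(f["img"],c+"0.png"); print(c,f["fx"],np.round(f["cam_to_world"],3).tolist())
    for n in("measure","pan_mark","tare_top","balance"):
        for t in tip_of(c,n): print(n,np.round(t["centre"],1),round(t["score"],2),np.round(at_z(f,t["centre"],{"measure":.06,"pan_mark":.06,"tare_top":.05,"balance":0}[n]),3))
print(get_state())
E
```

```text
pics
top 384.1995633844851 [[-0.024, -0.988, 0.151, 0.458], [-1.0, 0.027, 0.014, 0.078], [-0.018, -0.15, -0.988, 0.994], [0.0, 0.0, 0.0, 1.0]]
measure [386.3 156.5] 0.85 [ 0.713 -0.17   0.06 ]
measure [362.3 221.8] 0.78 [ 0.551 -0.102  0.06 ]
measure [341.8 150.6] 0.64 [ 0.732 -0.06   0.06 ]
pan_mark [351.2 211.1] 0.62 [ 0.578 -0.076  0.06 ]
tare_top [392.6 258. ] 0.4 [ 0.462 -0.172  0.05 ]
balance [356.5 229.9] 0.96 [ 0.537 -0.097  0.   ]
balance [288.2 269.4] 0.18 [0.44  0.082 0.   ]
side 495.4955761626275 [[0.969, -0.129, 0.212, 0.365], [-0.248, -0.508, 0.825, -0.85], [0.002, -0.852, -0.524, 0.677], [0.0, 0.0, 0.0, 1.0]]
measure [287.3 276.1] 0.93 [ 0.564 -0.104  0.06 ]
measure [382.5 310.8] 0.84 [ 0.705 -0.243  0.06 ]
measure [363.3 277.1] 0.6 [ 0.708 -0.144  0.06 ]
measure [239.6 302.3] 0.33 [ 0.459 -0.157  0.06 ]
pan_mark [287.1 270.7] 0.92 [ 0.568 -0.087  0.06 ]
tare_top [239.5 302. ] 0.54 [ 0.46  -0.145  0.05 ]
balance [266.3 301.3] 0.8 [ 0.521 -0.1    0.   ]
{'clock': 0.5, 'q': array([-1.38919167e+00,  3.26217703e-01, -1.92642880e-01,  1.05202362e+00,
       -2.46210791e-05,  1.43661956e+00]), 'joint_velocities': array([ 5.46099680e-04, -8.32085491e-04,  1.39899096e-03, -3.28375986e-04,
        8.85537524e-04,  3.76186812e-05]), 'tau': array([-2.50698386e-04, -4.42962492e+01,  2.62538320e+01,  2.82141715e-03,
       -8.02075215e-05, -7.47920893e-06]), 'position': array([ 0.17082004, -0.52278065,  0.23125488]), 'eef_rot': array([-2.54306407e+00,  1.84449463e+00,  1.26577113e-04]), 'contact_force': array([-0.54060629, -0.63296516, -0.13890184]), 'wrist_torque': array([-0.01143257,  0.01423959,  0.00567766]), 'finger_gap': 0.9976117205024956}
```

View pics/top0.png

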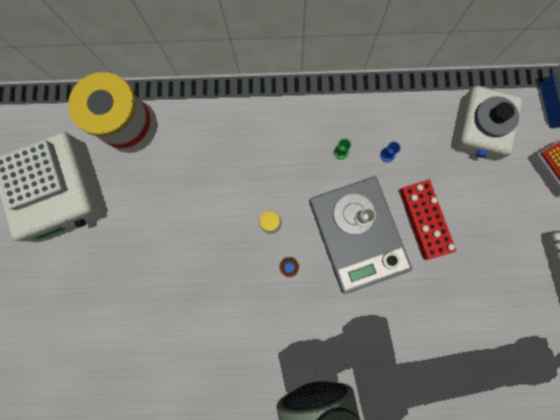

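View pics/side0.png

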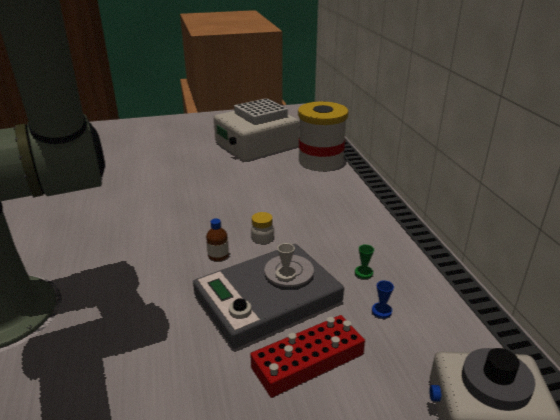

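Run:
```python
import cv2
a=cv2.imread('pics/top0.png')[170:290,310:430];b=cv2.imread('pics/side0.png')[205:325,225:345]
cv2.imwrite('pics/crop0.png',cv2.hconcat([cv2.resize(a,(400,400),interpolation=cv2.INTER_CUBIC),cv2.resize(b,(400,400),interpolation=cv2.INTER_CUBIC)]))
```

```text
(no output)
```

View pics/crop0.png

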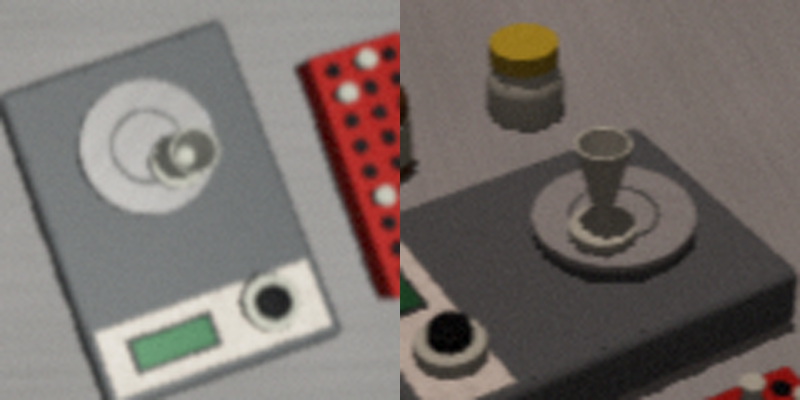

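Candidates for the measure (top image): white on the pan (362,221), green (342,150), blue (390,152). The white one on the pan fits the description, and the crop confirms it: it stands right and front of the engraved circle. Next I'll localise it precisely.

```bash
cat >> h.py <<'E'
from scipy.optimize import minimize
from scipy.ndimage import map_coordinates, gaussian_filter
TH=np.linspace(0,2*np.pi,72,endpoint=False)
def circ(f,c,r,z): return np.array([proj(f,[c[0]+r*np.cos(t),c[1]+r*np.sin(t),z]) for t in TH])
def samp(g,p): return map_coordinates(g,[p[:,1],p[:,0]],order=1,mode='nearest')
def fit_circle(f,c0,r,z,dr=.004,sign=1):
    g=gaussian_filter(f["img"].astype(float).mean(2),.5)
    cost=lambda c:-np.mean(np.clip(sign*(samp(g,circ(f,c,r-dr,z))-samp(g,circ(f,c,r+dr,z))),-30,60))
    best=None
    for dx in np.arange(-.012,.0121,.003):
        for dy in np.arange(-.012,.0121,.003):
            v=cost((c0[0]+dx,c0[1]+dy))
            if best is None or v<best[0]: best=(v,c0[0]+dx,c0[1]+dy)
    r_=minimize(cost,best[1:],method='Nelder-Mead',options=dict(initial_simplex=np.array(best[1:])+np.array([[0,0],[.002,0],[0,.002]])))
    return r_.x,r_.fun
S=6
def mask_model(f,c,zp=.06):
    m=np.zeros((420*1,560*1),np.float32)
    big=np.zeros((420,560),np.uint8)
    def hull(cs):
        p=np.concatenate([circ(f,c,r,zp+h) for r,h in cs]); hu=cv2.convexHull((p*16+0).astype(np.int32)); cv2.fillConvexPoly(big,hu,255,cv2.LINE_AA,4)
    hull([(.015,0),(.02,.003)]);hull([(.02,.003),(.02,.009)]);hull([(.0055,.009),(.0055,.025)]);hull([(.0055,.025),(.017,.068)])
    return big/255.
def fit_mask(f,m,c0):
    m=gaussian_filter(m.astype(float),.7)
    cost=lambda c:np.sum((gaussian_filter(mask_model(f,c),.7)-m)**2)
    best=min(((cost((c0[0]+a,c0[1]+b)),c0[0]+a,c0[1]+b) for a in np.arange(-.015,.0151,.005) for b in np.arange(-.015,.0151,.005)))
    r_=minimize(cost,best[1:],method='Nelder-Mead',options=dict(initial_simplex=np.array(best[1:])+np.array([[0,0],[.003,0],[0,.003]]),xatol=1e-4))
    return r_.x,r_.fun/m.sum()
def overlay(f,pan,mea,name,ctr,w=50,sc=8,tare=None):
    u,v=np.round(ctr).astype(int); im=f["img"][v-w:v+w,u-w:u+w]; im=cv2.resize(im,None,fx=sc,fy=sc,interpolation=cv2.INTER_CUBIC)
    def dr(p,col): cv2.polylines(im,[np.round((p-[u-w-.5,v-w-.5])*sc).astype(np.int32)],True,col,1)
    im=np.ascontiguousarray(im)
    if pan is not None: dr(circ(f,pan,.05,.06),(255,0,0));dr(circ(f,pan,.0265,.06),(255,0,0))
    if mea is not None: dr(circ(f,mea,.02,.066),(0,255,0));dr(circ(f,mea,.017,.128),(0,255,255))
    if tare is not None: dr(circ(f,tare,.013,tare[2]),(255,0,255))
    return im
E
python3 - <<'E'
from h import *
ims=[]
for c in("top","side"):
    f=grab_frame(c)
    pan,s=fit_circle(f,(.572,-.082),.05,.06); print(c,"pan",pan,s)
    ms=sorted(silhouettes(c,"measure"),key=lambda s:np.linalg.norm(np.array(s["centre"])-proj(f,[.557,-.103,.08])))
    for s in ms[:2]:
        print(s["score"],s["centre"],s["mask"].sum())
    mea,q=fit_mask(f,ms[0]["mask"],(.557,-.103)); print("measure",mea,q,"rel",mea-pan)
    ims.append(cv2.resize(overlay(f,pan,mea,"",proj(f,[*pan,.07]),w=40,sc=10),(400,400)))
    tb=silhouettes(c,"tare_top")
save(np.hstack(ims),"ov0.png")
E
```

```text
top pan [ 0.57232937 -0.08349466] -51.59338892452072
0.68 [365.5, 215.1] 277
0.74 [342.4, 149.2] 238
measure [ 0.55938936 -0.10092421] 0.08505161856925228 rel [-0.01294002 -0.01742956]
side pan [ 0.57224246 -0.08250849] -44.45547657696801
0.57 [286.0, 262.8] 548
0.4 [238.5, 306.2] 156
measure [ 0.56113046 -0.10201115] 0.05538008622398201 rel [-0.011112   -0.01950266]
```

View pics/ov0.png

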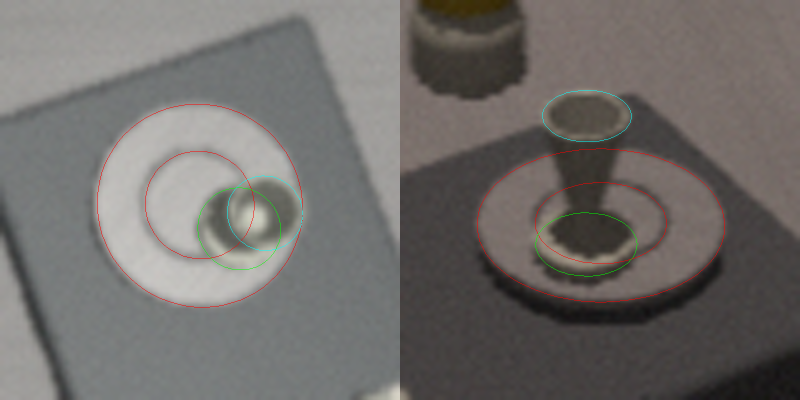

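The pan and measure fits agree across both cameras. The pan is at about (0.572, -0.083) and the measure is offset by (-0.012, -0.0185). Next I'll locate the tare key, then hover with shut fingers.

```bash
cat >> h.py <<'E'
from scipy.spatial.transform import Rotation as Ro
PAN=np.array([.5723,-.0830])
def down(ya):  # tool y along angle ya, z down
    y=np.array([np.cos(ya),np.sin(ya),0]);z=np.array([0,0,-1.]);x=np.cross(y,z)
    return Ro.from_matrix(np.stack([x,y,z],1)).as_rotvec()
E
python3 - <<'E'
from h import *
fs={}; P=[]
for c in("top","side"):
    f=grab_frame(c); fs[c]=f
    g=f["img"].astype(float).mean(2)
    u0,v0=proj(f,[.46,-.160,.05]).round().astype(int)
    if c=="top": u0,v0=392,260
    else: u0,v0=239,305
    w=g[v0-9:v0+10,u0-9:u0+10]; m=(w<60).astype(np.uint8)
    n,l,st,ce=cv2.connectedComponentsWithStats(m); k=1+np.argmax(st[1:,4]); uv=ce[k]+[u0-9,v0-9]; print(c,uv,st[k])
    P.append(uv)
    for z in(.048,.052,.056): print(z,at_z(f,uv,z)[:2])
def nearest():
    A=[];b=[]
    for c,uv in zip(fs,P):
        o,d=ray(fs[c],uv); d/=np.linalg.norm(d); M=np.eye(3)-np.outer(d,d); A.append(M);b.append(M@o)
    return np.linalg.lstsq(np.vstack(A),np.hstack(b),rcond=None)[0]
t=nearest(); print("tare",t, np.linalg.norm(t[:2]-PAN), "yaw",np.degrees(np.arctan2(*(PAN-t[:2])[::-1])-np.arctan2(.045,.135)))
save(np.hstack([overlay(fs[c],None,None,"",P[i],w=20,sc=20,tare=t) for i,c in enumerate(fs)])[:, :],"tare0.png")
d=PAN-np.array([.5603,-.1015]); d/=np.linalg.norm(d); a=np.arctan2(d[1],d[0]); print(d,np.degrees(a))
for s in(0,np.pi):
    print(ik([*(PAN-d*.08),.2],down(a+s)),ik([t[0],t[1],.045],down(a+s)))
E
```

```text
top [391.81666667 260.18333333] [ 5  5  9  9 60]
0.048 [ 0.45722707 -0.16993085]
0.052 [ 0.45722842 -0.16888393]
0.056 [ 0.45722977 -0.167837  ]
side [239.56338028 304.4084507 ] [  3   3  14  12 142]
0.048 [ 0.45965368 -0.14910337]
0.052 [ 0.45905124 -0.15355617]
0.056 [ 0.4584488  -0.15800896]
tare [ 0.45730133 -0.16597167  0.06315785] 0.14180618305054796 yaw 17.375542776787345
[0.54419111 0.83896129] 57.03059609653785
[-0.41092666  0.34827055 -0.24393601  0.97858977  0.         -1.40629833] [-0.50002477  0.42942212 -0.59357529  0.54779892  0.         -1.49539645]
[-4.10926656e-01  3.48270548e-01 -2.43936005e-01  9.78589773e-01
  4.44089210e-16  1.73529432e+00] [-5.00024771e-01  4.29422118e-01 -5.93575292e-01  5.47798917e-01
  4.44089210e-16  1.64619621e+00]
```

View pics/tare0.png

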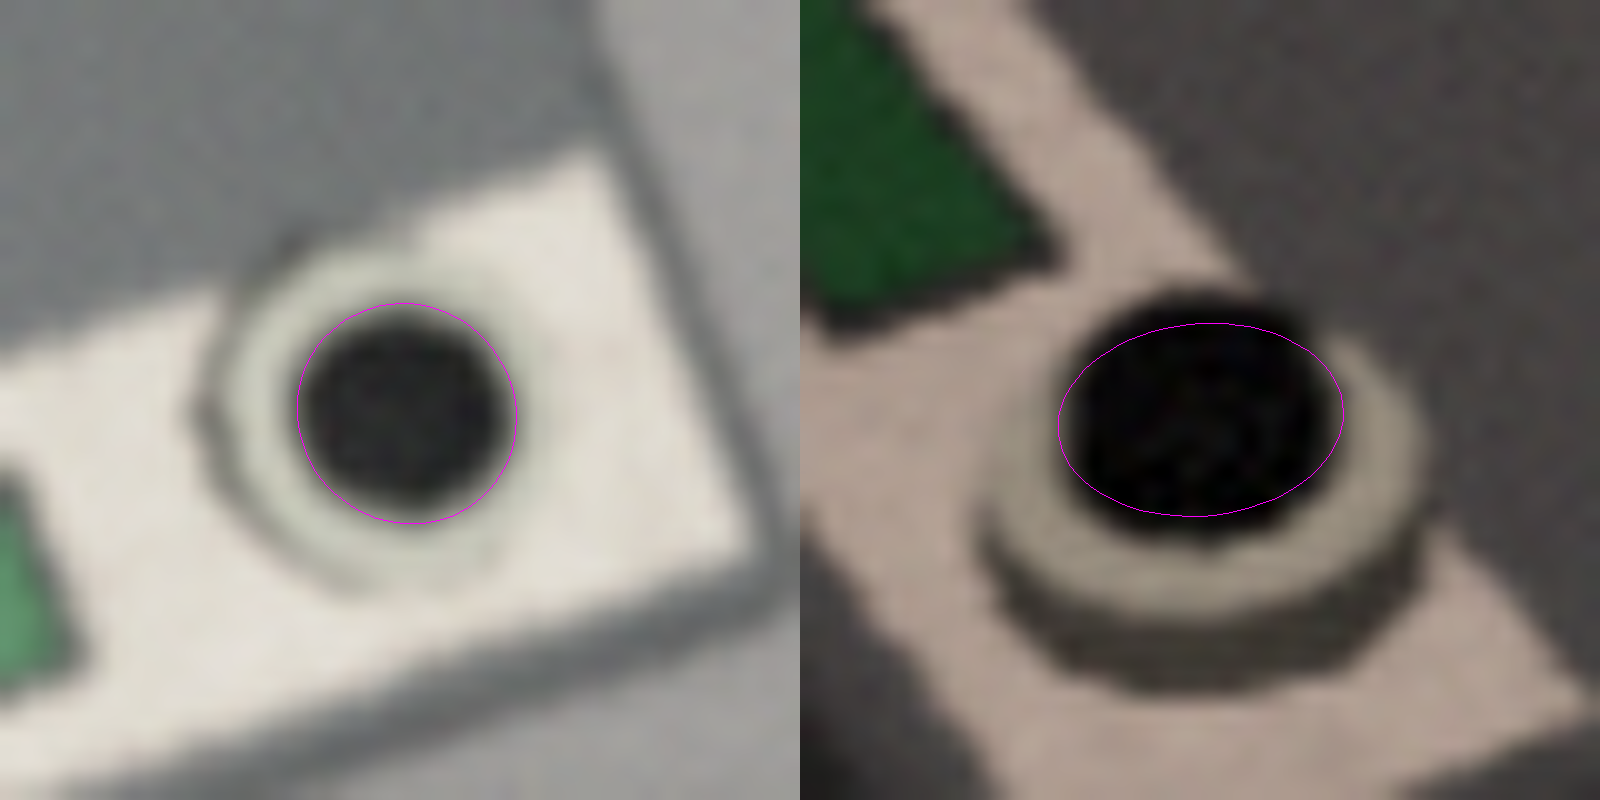

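The key is at about (0.457, -0.167), 142 mm from the pan centre as specified. I'll approach now.

```bash
cat >> h.py <<'E'
M0=np.array([.5603,-.1015])
E
python3 - <<'E'
from h import *
d=PAN-M0; d/=np.linalg.norm(d); a=np.arctan2(d[1],d[0])
rot=down(a+np.pi)
grab(20)
p=PAN-d*.080
movep([*p,.20],rot)
move_l([*p,.085],velocity=.1)
s=get_state(); print(s["clock"],s["position"],s["finger_gap"])
ims=[]
for c in("top","side"):
    f=grab_frame(c); ims.append(cv2.resize(overlay(f,PAN,M0,"",proj(f,[*M0,.08]),w=50,sc=8),(400,400)))
save(np.hstack(ims),"hov.png")
E
```

```text
4.8417 [ 0.52926229 -0.15035384  0.0856143 ] -0.0006993807000514691
```

View pics/hov.png

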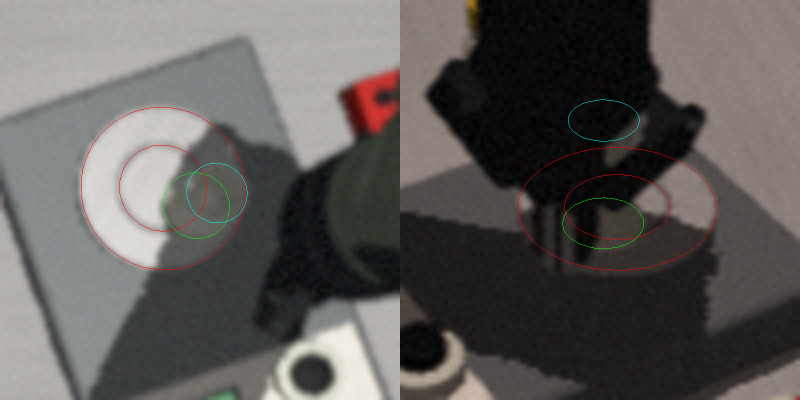

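The top view shows the measure undisturbed, with the shut fingers behind and right of it. I'll make a first tap that stops short of centre.

```bash
cat >> h.py <<'E'
def look(name,mguess):
    ims=[];out=[]
    for c in("top","side"):
        f=grab_frame(c)
        ms=sorted(silhouettes(c,"measure"),key=lambda s:np.linalg.norm(np.array(s["centre"])-proj(f,[*mguess,.09])))
        mea=None
        if ms:
            mea,q=fit_mask(f,ms[0]["mask"],mguess); print(c,mea,"q",round(q,3),"rel mm",np.round((mea-PAN)*1e3,1),ms[0]["score"])
        ims.append(cv2.resize(overlay(f,PAN,mea,"",proj(f,[*PAN,.08]),w=40,sc=10),(400,400)))
    save(np.hstack(ims),name)
E
python3 - <<'E'
from h import *
d=PAN-M0; d/=np.linalg.norm(d)
p=PAN-d*.080
move_l([*p,.0645],velocity=.05)
move_l([*(PAN-d*.056),.0645],velocity=.05)
print(get_state()["contact_force"])
move_l([*(PAN-d*.038),.0645],velocity=.015)
print(get_state()["contact_force"],get_state()["position"])
move_l([*(PAN-d*.060),.0645],velocity=.06)
move_l([*(PAN-d*.100),.15],velocity=.15)
print(get_state()["clock"])
look("p1.png",PAN-d*.007)
E
```

```text
[-0.82735623  0.05660574 -0.42842085]
[-0.15079993 -0.22935142 -0.17959915] [ 0.55163972 -0.11484064  0.06449873]
8.7833
top [ 0.56772137 -0.08787419] q 0.061 rel mm [-4.6 -4.9] 0.53
side [1.31844855 3.77173433] q 0.921 rel mm [ 746.1 3854.7] 0.94
```

View pics/p1.png

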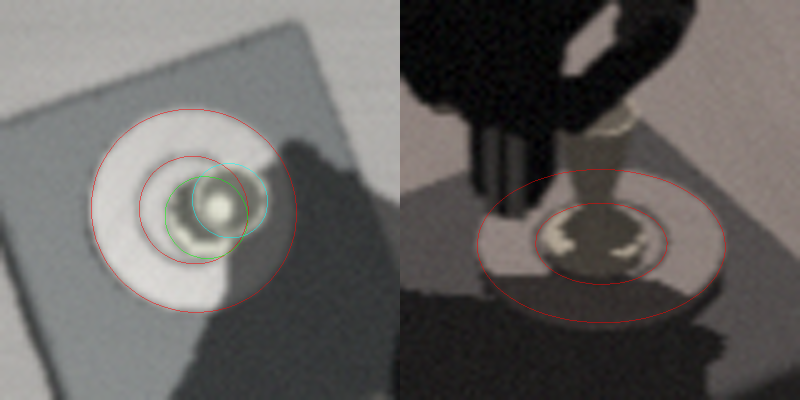

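The first tap worked: upright and about 7 mm short. The arm hides it in the side view, so I'll back off for a clean look.

Run:
```python
from h import *
d=PAN-M0; d/=np.linalg.norm(d)
move_l([.42,-.20,.26],velocity=.25)
print(get_state()["clock"])
look("p2.png",PAN-d*.007)
```

```text
9.7333
top [ 0.56634828 -0.08744882] q 0.15 rel mm [-6.  -4.4] 0.72
side [ 0.56923298 -0.08790968] q 0.082 rel mm [-3.1 -4.9] 0.56
```

View pics/p2.png

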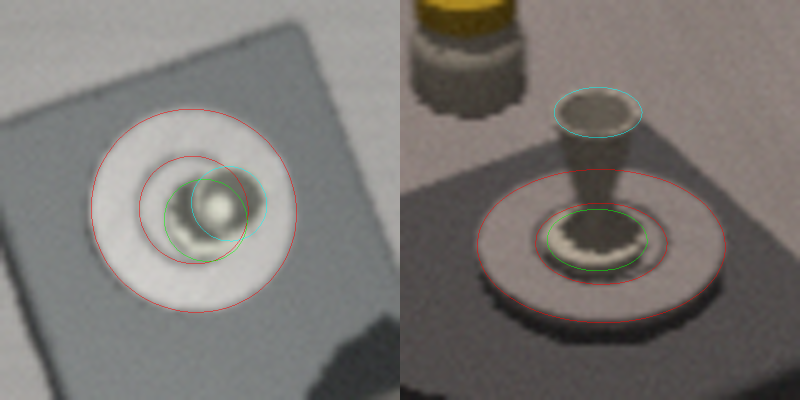

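Run:
```python
from h import *
d=PAN-M0; d/=np.linalg.norm(d)
move_l([*(PAN-d*.080),.15],velocity=.25)
move_l([*(PAN-d*.070),.0645],velocity=.1)
move_l([*(PAN-d*.042),.0645],velocity=.05)
move_l([*(PAN-d*.0315),.0645],velocity=.015)
print(get_state()["position"])
move_l([*(PAN-d*.060),.0645],velocity=.06)
move_l([*(PAN-d*.085),.15],velocity=.2)
move_l([.42,-.20,.26],velocity=.25)
print(get_state()["clock"])
look("p3.png",PAN)
```

```text
[ 0.55522564 -0.10931245  0.06450635]
15.3083
top [ 0.57119491 -0.08194039] q 0.083 rel mm [-1.1  1.1] 0.7
side [ 0.57298133 -0.08262856] q 0.056 rel mm [0.7 0.4] 0.97
```

View pics/p3.png

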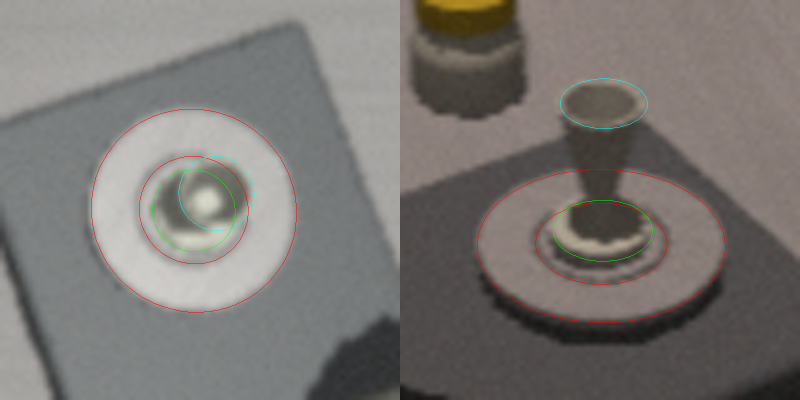

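The measure is centred within about 1.5 mm in both views and stands inside the circle. Now the tare key.

Run:
```python
from h import *
t=[.4573,-.1665]
move_l([*t,.15],velocity=.2)
move_l([*t,.070],velocity=.08)
print(get_state()["contact_force"])
r=move_l([*t,.045],velocity=.012,until_force=2.0)
s=get_state(); print(r,s["position"],s["contact_force"],s["clock"])
z=s["position"][2]
for k in range(8):
    z-=.001; move_l([*t,z],velocity=.02); s=get_state(); print(round(s["position"][2],4),s["contact_force"].round(2))
    if s["contact_force"][2]>10: break
sleep(.15)
ims=[]
for c in("top","side"):
    f=grab_frame(c); ims.append(cv2.resize(overlay(f,PAN,None,"",proj(f,[*t,.06]),w=40,sc=10),(400,400)))
save(np.hstack(ims),"press.png"); print(get_state()["clock"])
```

```text
[-0.47599231  0.16951149  0.45418393]
True [ 0.45738818 -0.16654193  0.06549445] [-0.1990059  -0.37772697  1.76001813] 18.1583
0.0645 [-0.05 -0.44  3.33]
0.0635 [-1.41 -0.05  3.3 ]
0.0625 [0.72 0.96 3.23]
0.062 [-1.89  0.81  9.28]
0.0618 [-1.97  3.16 17.23]
19.6583
```

View pics/press.png

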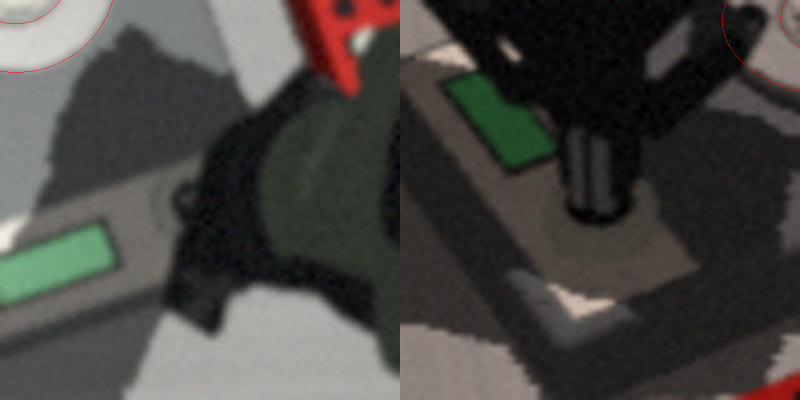

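The fingers are on the key at a hard stop, with a force of 17 N. To verify the travel, I'll release slowly and record force against height.

Run:
```python
from h import *
t=[.4573,-.1665]
def avg(n=12):
    F=[];Z=[]
    for _ in range(n): sleep(.03); s=get_state();F.append(s["contact_force"][2]);Z.append(s["position"][2])
    return np.mean(Z).round(4),np.mean(F).round(2)
for z in(.0622,.0635,.065,.0665,.068,.0695,.072,.078):
    move_l([*t,z],velocity=.02); print(z,avg())
move_l([*t,.15],velocity=.15)
move_l([.42,-.20,.26],velocity=.25); print(get_state()["clock"])
look("p4.png",PAN)
f=grab_frame("side"); save(overlay(f,None,None,"",proj(f,[*t,.06]),w=20,sc=20),"key4.png")
```

```text
0.0622 (np.float64(0.0621), np.float64(3.69))
0.0635 (np.float64(0.0635), np.float64(3.15))
0.065 (np.float64(0.065), np.float64(2.45))
0.0665 (np.float64(0.0664), np.float64(1.9))
0.068 (np.float64(0.0679), np.float64(0.9))
0.0695 (np.float64(0.0695), np.float64(0.08))
0.072 (np.float64(0.072), np.float64(-0.06))
0.078 (np.float64(0.078), np.float64(-0.02))
26.35
top [ 0.5699453  -0.08296138] q 0.025 rel mm [-2.4  0. ] 0.82
side [ 0.57331946 -0.08150713] q 0.099 rel mm [1.  1.5] 0.6
```

View pics/p4.png

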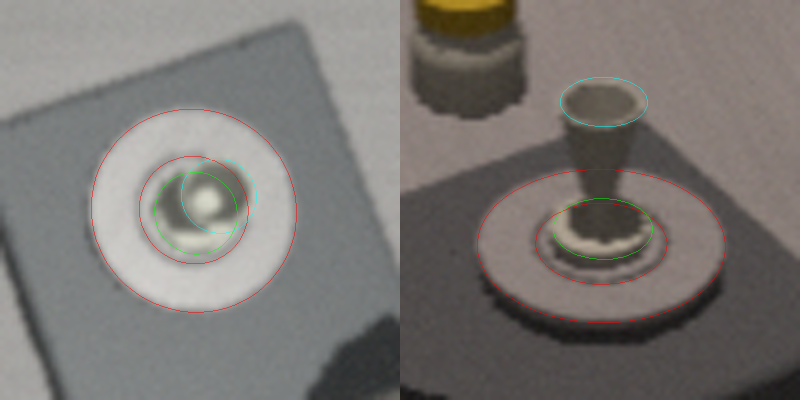

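```bash
python3 -c "
import cv2;a=cv2.imread('pics/key4.png');cv2.imwrite('pics/key4s.png',cv2.resize(a,(400,400)))"
```

```text
(no output)
```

View pics/key4s.png

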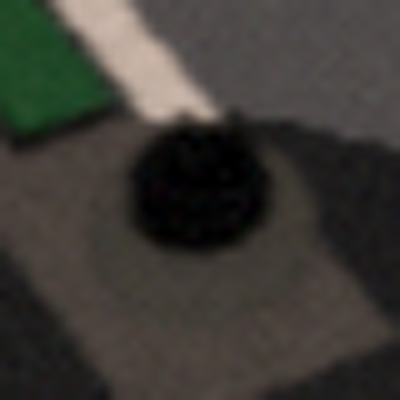

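The key force rose linearly to about 3.7 N over 6 to 7 mm to a hard stop, which matches the spec for fully down. It then fell to zero, and the key shows up again. The measure is unchanged and the arm is clear, so I'm handing in.

Run:
```python
from h import *
sign_off(); print(get_state()["clock"])
```

```text
the job is handed in; nothing more can be done
the job is handed in; nothing more can be done
```

I slid the white measure to the middle of the pan with two slow pushes of the shut fingers on its foot flange. I then took the hand away, pressed the tare key to its hard stop, released it, and handed the job in after about 26.5 s of the 58 s allowed.

**Measure:** In the last pictures it stands upright with its foot inside the engraved circle. The top camera puts it 2.4 mm off centre and the side camera 1.8 mm, against a limit of 7 mm. They disagree by about 3.5 mm along x, which is roughly the calibration error.

**Tare key:** The force on the key rose steadily to about 3.7 N over 6–7 mm, then hit a hard stop that reached 17 N. On release it fell to 0 N, and the last side picture shows the key standing up again.

**Disagreement:** The fingers met the key at a height of about 0.068 m, although the task says its top is lower than the pan's 0.060 m. I did not explain this, but the key's travel and spring force matched a full press.

**Not checked:** I did not measure the bottle, jar or rack again after the moves. No planned move went near them.

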